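# Set up the tasting table's board display and light it

## Task

Set up the small lit display: take the dark slate board out of the carrying rack and lean it against the display's low back wall in the middle of the right half (as seen from the robot), then lean the light wooden board beside it in the middle of the left half. Each should stand the same way up as in the rack on the black mat, square to the wall and leaning back on it by about 20 degrees, and stay there on its own. When both stand, turn the red rotary switch clockwise all the way to on, and leave the things standing around as they are.

Things in the scene. Friction and masses are not known exactly. Their poses are not given: they have to be found in the camera images.
- slate_board: Dark grey slate with a brown wooden edge and a chalk drawing, 10 x 100 x 160 mm, 0.22 kg. Origin at its centre; x through the thickness, y along the width, z up to the top edge. Starts in one of the two rests of the rack (which one changes), sloping 30 deg from vertical, top away from the robot; slides out along its own z. The top 73 mm are free on both faces.
- wood_board: Plain light wooden board with four brass dots, 10 x 100 x 160 mm, 0.22 kg. Origin at its centre; x through the thickness, y along the width, z up to the top edge. Starts in one of the two rests of the rack (which one changes), sloping 30 deg from vertical, top away from the robot; slides out along its own z. The top 73 mm are free on both faces.
- rack: Fixed plywood carrying rack, base 205 x 130 mm, origin on the table. Two sloping rests one behind the other hold the boards: their lower edges stand at x = -50 and +34 mm, 36 mm above the table, between a 12 mm lip in front and slats behind. About 50 mm clear between a board and the rest behind it. Own x: the way the boards lean; z up.
- display: Display unit, fixed. Origin on the table under the middle of the back wall's front face; x points away from the robot through the wall, y to the left along it, z up. Before the wall lies a black mat, its top 10 mm above the table, x -101 to -1 mm, y -150 to +150 mm. A grey console with the switch stands at its right end (y -205 mm), 80 mm high, its red handle reaching 107 mm.
- backrest: The display's low back wall, dark wood, fixed: 15 mm thick, 310 mm long, top edge 100 mm above the table (90 mm above the mat). Origin and axes as the display's. The boards lean on its upper front edge and rise well above it; one whose lower back edge stands 33 mm before the wall leans 20 degrees.
- left_bay (a point): Point on the mat's top at the foot of the wall's front face, middle of the left half (y = +75 mm in the display), for the wooden board. Axes as the display's.
- right_bay (a point): The same point of the right half (y = -75 mm in the display), for the slate board.
- switch_grip (a point): Red bar handle of the switch: 46 mm long, 14 mm wide, 32 mm high. Point on its turning axis, 7 mm below its top. z points out of the console face along the turning axis, sloping 20 deg from vertical towards the robot; x along the bar (turns with it), y across its width. At off the bar points up the slope.
- switch (a joint): Angle of the red rotary switch, rad: 0 is off, 1.05 is fully on, against its stop; it grows as the handle turns clockwise seen looking onto the face. It stays where it is left (friction about 0.06 N m) and has stops at both ends. It starts within 0.12 of off.
- lime: Green lime, 57 x 46 x 45 mm, loose, origin at the middle of its underside. Bystander.
- chilli_jar: Jar with red lid, 60 mm across, 86 mm high, loose, origin at the middle of its underside. Bystander.
- pick_box: Small red carton 30 x 46 x 64 mm, loose, origin at the middle of its underside. Bystander.

How it is judged:
By the outcome, as a careful person would: the job done as asked, in the order asked, and still so for the second after the job is handed in, with the robot touching nothing.
It also fails if it takes over 69 s, if anything falls off the work surface, if the arm or the gripper's body presses on something with over 40 N, if the wrist force passes 120 N, or if a joint passes its speed limit or range.

## Robot

A 7-joint arm with a two-finger parallel gripper is mounted at the origin on a cart in front of the work surface, level with it; the furniture and walls round the work are solid. World frame = base frame: x ahead of the robot, y to its left, z up, the work surface at z = 0. Lengths are in m, angles in rad, forces in N, time in s.
With the tool pointing down it reaches from about 0.4 to 0.85 m from the base axis. Payload 10.4 kg.
Tool frame: the origin (TCP) lies on the front face of the gripper's body, between the roots of the fingers; the fingertips stand 73 mm ahead of it and the grasp point (between the pads) lies 54 mm ahead of it; z points along the fingers, y is the line along which they close (so a half turn about z gives the same grasp; the last joint's range is limited). The gripper opens to 85 mm and grips with 20 to 120 N. Pads are 22 mm wide; open, the fingers measure 114 mm over their backs; the gripper's body (76 mm by 85 mm) begins 54 mm behind the grasp point. The pads swing forward as they close: fully open they stand 13 mm farther back than shut.
Start: joints at [1.323, 0.332, -0.065, 1.46, 0.022, 1.35, -0.088], TCP at [0.139, -0.609, 0.304] pointing down, gripper open.
Joint ranges: [-2.6, 2.6], [-0.5, 2.12], [-1.47, 1.34], [0.16, 2.42], [-1.27, 4.41], [0.06, 2.06], [-2.6, 2.6]. Speed limits (rad/s): [2.22, 2.22, 2.79, 2.79, 3.14, 3.14, 3.14].

## Interface

Orientations are given as a unit quaternion [x, y, z, w].
In Python, from workcell import manip gives the robot as it stands.
- The arm moves only by the shell command python3 -m jog 'ROWS' [FORCE]. ROWS is JSON, a list of rows, each an object with "grip": the gripper command: -1 is fully open, 1 is shut, values between are in proportion; "slide": the shift along the tool's x, y, z in cm, a list of three; "yaw": the turn about the tool's z in rad. A call has 1 to 8 rows; each row shifts and turns the commanded pose from where the row before left it, along the tool's axes as they then stand; what a row does not reach is not made up. A row lasts 1/10 s, in which the tool goes at most 50 mm and 8.59 degrees, less where a joint would pass 70% of its speed; a pose out of reach is approached as far as the arm can. A call with a gripper value outside its range is refused whole. The fingers move at their own pace and stop on an object; FORCE is the grip in N (left out, the last holds). Time passes only in rows, so rows that do not move let the fingers close. It gives the time, the measured TCP pose, the force, the opening and the grip force at its end, in the units of the state.
- manip.get_obs(): the state, without advancing time (a new reading comes with each control period).
- manip.camera(name): name is "scene" or "top" or "wrist"; returns the picture (384x512x3 uint8, blue, green, red); there is no depth.
- manip.calibration(name): a dict with "vfov" (degrees; the focal length in pixels is half the picture's height over the tangent of half this angle, whatever the lens; pixels are square), "cx", "cy" (the principal point, pixels), "camera_from_world" (4x4, takes a point from world to camera coordinates). Camera axes: x right, y down, z forward; pixel columns grow to the right and rows downward; lengths in m; the calibration is good to about 2 mm. A picture is of the moment at which its call begins: read the wrist's pose just before it. calibration takes no time and is no camera call; for the wrist camera it gives the pose at the moment of the call.
- manip.hand_in(): hands the job in; it is judged then, once.
Trained networks look in the newest picture that a camera, given by its name, has taken for a name from the list of things; names that differ only in an ending like _2 or _b are one class to them, and where a whole thing is asked for, a point or a joint stands for the part that bears it (a point fixed in the world has none). Each returns a list of dicts, best first, with "conf" (0 to 1); they miss things now and then, are a little off and sometimes report something else, mostly with a low value. They report only what shows in the picture. A call takes as long as a camera call.
- manip.masks_of(thing, camera): "region" (384x512 bool, what is visible of it) and "centre" ([column, row] in pixels, amid what is visible of it).
The state is a dict: "clock": time; "joint_pos": joint angles; "joint_velocities": joint speeds; "tau": joint torques, N m; "position": TCP position; "ee_rot": TCP orientation; "ft_force": force on the tool from outside, world axes, zero at the start; "torque": the same for the moment, N m; "grip_width": opening from 0.0 (shut) to 1.0 (fully open); "grasp_force": force on a finger pad.
Only numpy, scipy, OpenCV 4.12 (cv2) and the standard library are available. Lean on these libraries where they do the work, as an engineer would, in place of code of your own. Each camera call takes 0.05 s, during which the arm holds its last target. There are 200 camera calls.

## Working session

There is one attempt and no reset: what is moved stays moved. The work goes in short steps, Python scripts to look and compute and a shell command to move; the robot and the scene stay as the last step left them, time stands still between calls to the robot, and variables do not carry over. Pictures are saved under pics/ and viewed, at most 10 in all, crops included, and the job is handed in when it is done.

```bash
ls; mkdir -p pics; python3 - <<'E'
from workcell import manip
import cv2,numpy as np,json
np.set_printoptions(precision=4,suppress=True)
print(manip.get_obs())
for c in("scene","top"):
    im=manip.camera(c); cv2.imwrite(f"pics/{c}0.png",im)
    k=manip.calibration(c); print(c,k)
    for t in("slate_board","wood_board","rack","display","backrest","switch_grip","lime","chilli_jar","pick_box"):
        for r in manip.masks_of(t,c)[:2]:
            m=r["region"]; ys,xs=np.nonzero(m)
            print(c,t,round(r["conf"],2),np.round(r["centre"]),m.sum(),xs.min(),xs.max(),ys.min(),ys.max())
a=cv2.imread("pics/scene0.png");
E
```

```text
pics
{'clock': 0.0, 'joint_pos': array([ 1.3234,  0.3329, -0.0647,  1.461 ,  0.0216,  1.3499, -0.0885]), 'joint_velocities': array([ 0.0004, -0.0011, -0.0017,  0.0026,  0.0003,  0.0003,  0.0006]), 'tau': array([ -0.0006, -62.5444,   0.0487, -39.1609,   0.0161,   0.0099,
        -0.    ]), 'position': array([ 0.1393, -0.609 ,  0.3031]), 'ee_rot': array([ 0.9937,  0.1122, -0.0001, -0.0007]), 'ft_force': array([0.162 , 0.663 , 0.8975]), 'torque': array([0.0179, 0.0196, 0.0054]), 'grasp_force': 0.0, 'grip_width': 0.9991397631508149}
scene {'vfov': 46.944250815451994, 'cx': 260.16885694728103, 'cy': 190.61860985306228, 'camera_from_world': array([[-0.9227, -0.3852, -0.011 ,  0.5264],
       [-0.2876,  0.7073, -0.6458,  0.2123],
       [ 0.2566, -0.5927, -0.7634,  1.1128],
       [ 0.    ,  0.    ,  0.    ,  1.    ]])}
scene slate_board 0.59 [236. 319.] 2553 205 263 276 357
scene wood_board 0.68 [192. 298.] 2071 169 217 262 341
scene wood_board 0.21 [269. 194.] 5747 226 300 123 248
scene rack 0.91 [248. 353.] 2574 179 282 314 377
scene display 0.82 [269. 194.] 5765 226 300 123 248
scene di
[... 404 characters left out ...]
775115264092, 'cy': 196.27408624234542, 'camera_from_world': array([[-0.0283, -0.9996, -0.0086,  0.0243],
       [-0.9973,  0.0288, -0.0679,  0.5976],
       [ 0.0681,  0.0066, -0.9977,  1.4366],
       [ 0.    ,  0.    ,  0.    ,  1.    ]])}
top slate_board 0.91 [144. 234.] 831 124 164 223 249
top slate_board 0.22 [270. 195.] 619 221 316 181 203
top wood_board 0.88 [143. 206.] 878 124 164 196 224
top display 0.86 [278. 203.] 4997 222 345 173 233
top backrest 0.79 [266. 192.] 716 221 316 181 203
top switch_grip 0.58 [335. 192.] 163 326 340 187 201
top lime 0.65 [244. 256.] 165 237 251 249 262
top chilli_jar 0.6 [201. 160.] 346 189 210 150 170
top pick_box 0.57 [350. 165.] 195 341 355 155 172
```

```bash
python3 - <<'E'
import cv2,numpy as np
a=cv2.imread("pics/scene0.png")[100:384,140:340]; b=cv2.imread("pics/top0.png")[140:270,110:370]
cv2.imwrite("pics/c1.png",cv2.resize(a,None,fx=2.1,fy=2.1,interpolation=cv2.INTER_CUBIC)); cv2.imwrite("pics/c2.png",cv2.resize(b,None,fx=3,fy=3,interpolation=cv2.INTER_CUBIC))
E
```

```text
(no output)
```

View pics/c1.png

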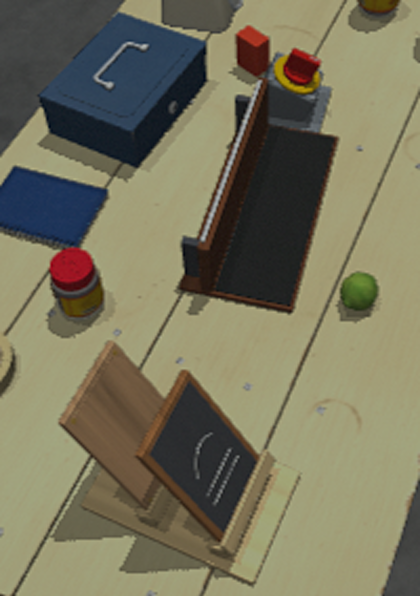

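View pics/c2.png

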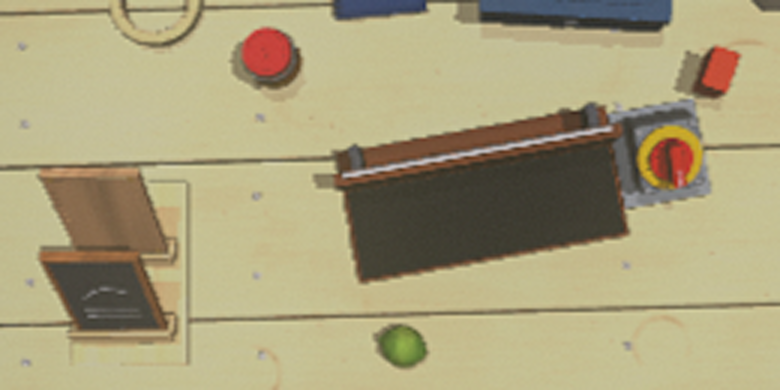

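The slate board is in the front rest (top-crop 40–167, 250–333) and the wood board is behind it. The display is turned about +10°, with the switch at crop (675,160). The lime stands in front of the mat, and the jar and the carton are behind it. Next I fit the rack and display poses.

```bash
cat > h.py <<'E'
from workcell import manip
import cv2,numpy as np
from scipy.optimize import minimize,least_squares
from scipy.spatial.transform import Rotation as R
np.set_printoptions(precision=4,suppress=True)
def proj(k,P):
    P=np.atleast_2d(P); T=k["camera_from_world"]; p=P@T[:3,:3].T+T[:3,3]
    f=192/np.tan(np.radians(k["vfov"])/2)
    return p[:,:2]/p[:,2:]*f+[k["cx"],k["cy"]]
def ray(k,uv,z):
    T=k["camera_from_world"]; f=192/np.tan(np.radians(k["vfov"])/2)
    d=T[:3,:3].T@np.array([(uv[0]-k["cx"])/f,(uv[1]-k["cy"])/f,1]); c=-T[:3,:3].T@T[:3,3]
    return c+d*(z-c[2])/d[2]
def place(P,x,y,yaw,z=0): return np.atleast_2d(P)@R.from_euler("z",yaw).as_matrix().T+[x,y,z]
def box(sx,sy,sz): return np.array([[a*sx/2,b*sy/2,c*sz/2] for a in(-1,1) for b in(-1,1) for c in(-1,1)])
def polymask(uv,S=4):
    m=np.zeros((384*S,512*S),np.uint8); cv2.fillConvexPoly(m,cv2.convexHull(np.round(uv*S+S/2).astype(np.int32)),1); return m>0
# board in rack frame: bottom centre at xb,z .036
def rackboard(xb): 
    t=np.radians(30); return (box(.01,.1,.16)+[0,0,.08])@R.from_euler("y",t).as_matrix().T+[xb,0,.036]
E
python3 - <<'E'
from h import *
ks={c:manip.calibration(c) for c in("scene","top")}
M=[]
for c in ks:
    manip.camera(c)
    for t,xb in(("slate_board",-.05),("wood_board",.034)):
        m=manip.masks_of(t,c)[0]["region"].astype(np.uint8); M.append((c,t,rackboard(xb),cv2.resize(m,None,fx=4,fy=4,interpolation=cv2.INTER_NEAREST)>0))
sl={c:next(m[2] for m in M if m[0]==c and m[1]=="slate_board") for c in ks}
def cost(p):
    s=0
    for c,t,P,m in M:
        q=polymask(proj(ks[c],place(P,*p)))
        if t=="wood_board": q&=~polymask(proj(ks[c],place(sl[c],*p)))
        s+=1-(q&m).sum()/(q|m).sum()
    return s
g=ray(ks["top"],(145,228),.1); print(g)
best=min((minimize(cost,[g[0],g[1],w],method="Nelder-Mead",options=dict(initial_simplex=[[g[0],g[1],w],[g[0]+.02,g[1],w],[g[0],g[1]+.02,w],[g[0],g[1],w+.15]])) for w in(-.1,.05)),key=lambda r:r.fun)
print("rack",best.x,best.fun)
top=lambda x,y:(x/3+110,y/3+140)
sc=lambda x,y:(x/2.1+140,y/2.1+100)
C=[("top",top(360,282),[-.101,.150,.01]),("top",top(628,235),[-.101,-.15,.01]),("top",top(340,183),[0,.155,.1]),("top",top(612,130),[0,-.155,.1]),
("scene",sc(293,310),[-.101,.15,.01]),("scene",sc(337,137),[-.101,-.15,.01])]
f=lambda p:np.concatenate([proj(ks[c],place(P,*p))[0]-uv for c,uv,P in C])
r=least_squares(f,[.6,0,.15]); print("display",r.x,r.fun.reshape(-1,2).tolist())
h=place([-.0,-.205,.1],*r.x)[0]
for t in("switch_grip","lime","chilli_jar","pick_box"):
    for c in ks:
        if c=="scene": manip.camera(c)
    m=manip.masks_of(t,"top")[0]; print(t,ray(ks["top"],m["centre"],.1 if t=="switch_grip" else .03))
k=manip.calibration("wrist"); T=k["camera_from_world"]; o=manip.get_obs(); Rt=R.from_quat(o["ee_rot"]).as_matrix()
print("cam in tool",Rt.T@(-T[:3,:3].T@T[:3,3]-o["position"]),"\n",Rt.T@T[:3,:3].T,k["vfov"], o["clock"])
E
```

```text
[0.5022 0.367  0.1   ]
rack [ 0.4815  0.3652 -0.018 ] 0.31371817399469215
display [ 0.5976 -0.0278  0.1549] [[-0.03776209337695491, -0.13067902226495676], [-1.81262431231778, -0.7223140906359902], [-2.635381573621146, 2.2992781805938876], [2.624200431387237, 2.182572537553881], [-1.1355681161757047, -2.5229064638076864], [-1.2437692386907884, -0.5889168922119836]]
switch_grip [ 0.6084 -0.2375  0.1   ]
lime [0.4782 0.3977 0.03  ]
chilli_jar [0.729 0.19  0.03 ]Traceback (most recent call last):
  File "<stdin>", line 29, in <module>
IndexError: list index out of range
```

```bash
python3 -m jog '[{"slide":[4,-2.9,-0.8],"yaw":0,"grip":-1},{"slide":[4,-2.9,-0.8],"yaw":0,"grip":-1},{"slide":[4,-2.9,-0.8],"yaw":0,"grip":-1},{"slide":[4,-2.9,-0.8],"yaw":0,"grip":-1},{"slide":[4,-2.9,-0.8],"yaw":0,"grip":-1},{"slide":[4,-2.9,-0.8],"yaw":0,"grip":-1},{"slide":[4,-2.9,0],"yaw":0,"grip":-1},{"slide":[4,-2.9,0],"yaw":0,"grip":-1}]' 20
python3 -m jog '[{"slide":[0,0,0],"yaw":-0.149,"grip":-1},{"slide":[0,0,0],"yaw":-0.149,"grip":-1},{"slide":[0,0,0],"yaw":-0.149,"grip":-1},{"slide":[0,0,0],"yaw":-0.149,"grip":-1},{"slide":[0,0,0],"yaw":-0.149,"grip":-1},{"slide":[0,0,0],"yaw":-0.149,"grip":-1},{"slide":[0,0,0],"yaw":-0.149,"grip":-1},{"slide":[0,0,0],"yaw":-0.149,"grip":-1}]' 20
python3 - <<'E'
from h import *
o=manip.get_obs();k=manip.calibration("wrist"); T=k["camera_from_world"]; Rt=R.from_quat(o["ee_rot"]).as_matrix()
print(o["position"],"\n",Rt,o["joint_pos"],"cam in tool",Rt.T@(-T[:3,:3].T@T[:3,3]-o["position"]),"\n",Rt.T@T[:3,:3].T,k["vfov"], o["clock"])
E
```

```text
clock: 2.5
position: [0.4004, -0.3103, 0.3525]
ee_rot: [0.994, 0.112, 0.0, 0.001]
ft_force: [0.8, -0.7, 0.1]
grip_width: 1.004
grasp_force: 0.0
clock: 3.3
position: [0.3993, -0.312, 0.352]
ee_rot: [0.757, 0.653, -0.0, 0.0]
ft_force: [0.1, -0.2, -0.3]
grip_width: 0.999
grasp_force: 0.0
[ 0.3993 -0.312   0.352 ] 
 [[ 0.1473  0.9891  0.0001]
 [ 0.9891 -0.1473 -0.0002]
 [-0.0002  0.0002 -1.    ]] [ 0.9552  0.0709 -0.3997  1.6748  0.0281  1.4013  0.4038] cam in tool [ 0.0736 -0.0006 -0.0703] 
 [[-0.0011 -0.9572 -0.2893]
 [ 1.     -0.0011 -0.0001]
 [-0.0002 -0.2893  0.9572]] 65.46183683439472 3.3
```

```bash
python3 -m jog '[{"slide":[0,0,-1.2],"yaw":-0.131,"grip":-1},{"slide":[3.9,2.1,-1.2],"yaw":0,"grip":-1},{"slide":[3.9,2.1,-1.2],"yaw":0,"grip":-1},{"slide":[3.9,2.1,-1.2],"yaw":0,"grip":-1},{"slide":[3.9,2.1,-1.2],"yaw":0,"grip":-1},{"slide":[3.9,2.1,-1.2],"yaw":0,"grip":-1},{"slide":[3.9,2.1,-1.2],"yaw":0,"grip":-1},{"slide":[3.9,2.1,-1.2],"yaw":0,"grip":-1}]' 20
python3 -m jog '[{"slide":[0,0,0],"yaw":0,"grip":-1}]' 20
python3 - <<'E'
from h import *
o=manip.get_obs();k=manip.calibration("wrist"); im=manip.camera("wrist"); cv2.imwrite("pics/w1.png",im)
np.save("w1k.npy",k,allow_pickle=True); print(o["position"],o["ee_rot"],o["clock"])
for t in("display","backrest","switch_grip","lime"):
    for r in manip.masks_of(t,"wrist")[:1]: print(t,r["conf"],np.round(r["centre"]))
cv2.imwrite("pics/w1b.png",cv2.resize(im,(768,576),interpolation=cv2.INTER_CUBIC))
E
```

```text
clock: 4.1
position: [0.5531, -0.041, 0.4487]
ee_rot: [0.715, 0.699, 0.0, 0.0]
ft_force: [0.1, 0.2, -0.4]
grip_width: 0.997
grasp_force: 0.0
clock: 4.2
position: [0.5541, -0.0358, 0.4492]
ee_rot: [0.712, 0.702, 0.002, -0.0]
ft_force: [0.2, 0.7, -0.8]
grip_width: 0.999
grasp_force: 0.0
[ 0.5541 -0.0358  0.4492] [ 0.7121  0.7021  0.0019 -0.0002] 4.2
display 0.85 [270. 144.]
backrest 0.91 [288. 124.]
switch_grip 0.62 [279. 270.]
lime 0.86 [158.  85.]
```

View pics/w1b.png

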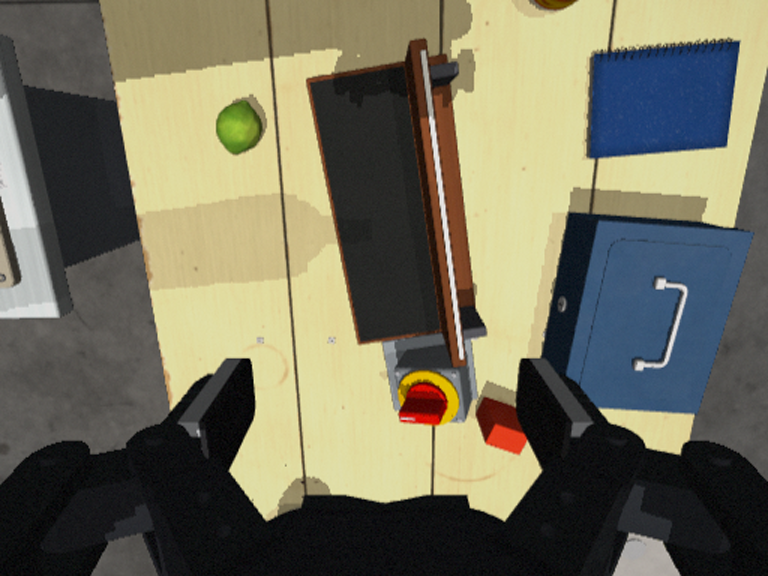

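The wrist view shows mat front corners at about (308,80) and (358,343), the wall with its white strip from (424,50) to (461,358), and the red handle at (423,405). The lime is at (240,127), clear of the mat. Now I refine the display pose and then go to the rack view.

```bash
python3 - <<'E'
from h import *
k=np.load("w1k.npy",allow_pickle=True).item()
s=lambda x,y:((x+.5)/1.5-.5,(y+.5)/1.5-.5)
C=[(s(308,80),[-.101,.15,.01]),(s(358,343),[-.101,-.15,.01])]
f=lambda p:np.concatenate([proj(k,place(P,*p))[0]-uv for uv,P in C])
r=least_squares(f,[.6,0,.15]); print(r.x,r.fun)
for P in([0,.155,.1],[0,-.155,.1],[.015,.155,.1],[.015,-.155,.1],[-.001,.15,.01],[-.001,-.15,.01],[0,-.205,.1]): print(P,proj(k,place(P,*r.x))*1.5+.25)
k2=manip.calibration("wrist");print(ray(k,s(240,127),.02))
im=cv2.imread("pics/w1.png")[10:300,190:330]; cv2.imwrite("pics/w1c.png",cv2.resize(im,None,fx=2.06,fy=2.06,interpolation=cv2.INTER_NEAREST))
print(im.shape)
for row in (60,100,140,180): 
    print(row,[tuple(int(v) for v in p) for p in cv2.imread("pics/w1.png")[row,266:318]][::1])
E
python3 -m jog '[{"slide":[3.8,-0.4,0.6],"yaw":0,"grip":-1},{"slide":[4,-0.4,0.6],"yaw":0,"grip":-1},{"slide":[4,-0.4,0.6],"yaw":0,"grip":-1},{"slide":[4,-0.4,0.6],"yaw":0,"grip":-1},{"slide":[4,-0.4,0.6],"yaw":0,"grip":-1},{"slide":[4,-0.4,0.6],"yaw":0,"grip":-1},{"slide":[4,-0.4,0.6],"yaw":0,"grip":-1},{"slide":[4,-0.4,0.6],"yaw":0,"grip":-1}]' 20
python3 -m jog '[{"slide":[4,-0.4,0.6],"yaw":0,"grip":-1},{"slide":[4,-0.4,0.6],"yaw":0,"grip":-1},{"slide":[0,0,0],"yaw":0,"grip":-1}]' 20
python3 - <<'E'
from h import *
o=manip.get_obs();k=manip.calibration("wrist"); im=manip.camera("wrist"); cv2.imwrite("pics/w2.png",im)
np.save("w2k.npy",k,allow_pickle=True); print(o["position"],o["ee_rot"],o["clock"])
cv2.imwrite("pics/w2b.png",cv2.resize(im,(768,576),interpolation=cv2.INTER_CUBIC))
for t in("slate_board","wood_board","rack"):
    for r in manip.masks_of(t,"wrist")[:1]: print(t,r["conf"],np.round(r["centre"])); np.save("w2_"+t,r["region"])
E
```

```text
[ 0.5973 -0.0294  0.1411] [ 0.1356  0.7882 -0.1617 -1.1049]
[0, 0.155, 0.1] [[407.3073  39.5374]]
[0, -0.155, 0.1] [[449.6018 367.7124]]
[0.015, 0.155, 0.1] [[424.9703  36.4572]]
[0.015, -0.155, 0.1] [[463.9821 365.6617]]
[-0.001, 0.15, 0.01] [[402.6919  64.9259]]
[-0.001, -0.15, 0.01] [[438.021  329.5944]]
[0, -0.205, 0.1] [[454.9716 409.3782]]
[0.403  0.0602 0.02  ]
(290, 140, 3)
60 [(16, 18, 19), (16, 20, 19), (13, 16, 14), (19, 23, 20), (12, 11, 11), (20, 27, 42), (8, 16, 39), (13, 18, 31), (4, 18, 30), (17, 24, 35), (11, 18, 30), (21, 35, 65), (27, 47, 86), (28, 45, 86), (28, 47, 87), (28, 47, 86), (28, 48, 87), (65, 75, 87), (157, 168, 172), (158, 167, 169), (161, 171, 174), (54, 64, 81), (26, 38, 63), (28, 47, 84), (25, 45, 83), (24, 46, 82), (26, 46, 82), (25, 42, 78), (24, 44, 76), (24, 42, 77), (24, 44, 77), (23, 43, 74), (22, 40, 72), (26, 45, 79), (41, 60, 84), (98, 132, 145), (103, 140, 152), (99, 137, 149), (98, 135, 147), (159, 216, 221), (162, 220, 224), (160, 218, 225), (161, 220, 224), (127, 174, 183), (100, 135, 148), (99, 137, 148), (99, 137, 148), (99, 138, 150),
[... 2144 characters left out ...]
225), (221, 223, 225), (70, 78, 96), (28, 54, 95), (40, 73, 128), (42, 71, 131), (37, 70, 129), (39, 73, 128), (41, 70, 125), (38, 67, 122), (41, 70, 125), (36, 65, 120), (38, 64, 117), (39, 62, 109), (107, 149, 155), (158, 219, 223), (160, 220, 225), (162, 220, 226)]
clock: 5.25
position: [0.5282, 0.2761, 0.3995]
ee_rot: [0.716, 0.698, -0.0, 0.001]
ft_force: [0.3, -0.4, 0.9]
grip_width: 1.0
grasp_force: 0.0
clock: 5.55
position: [0.5193, 0.3605, 0.3861]
ee_rot: [0.713, 0.701, -0.001, -0.001]
ft_force: [0.7, 0.4, -0.7]
grip_width: 0.999
grasp_force: 0.0
[0.5193 0.3605 0.3861] [ 0.7131  0.7011 -0.0009 -0.0014] 5.55
slate_board 0.85 [226. 157.]
wood_board 0.78 [302. 160.]
rack 0.74 [191. 114.]
```

View pics/w2b.png

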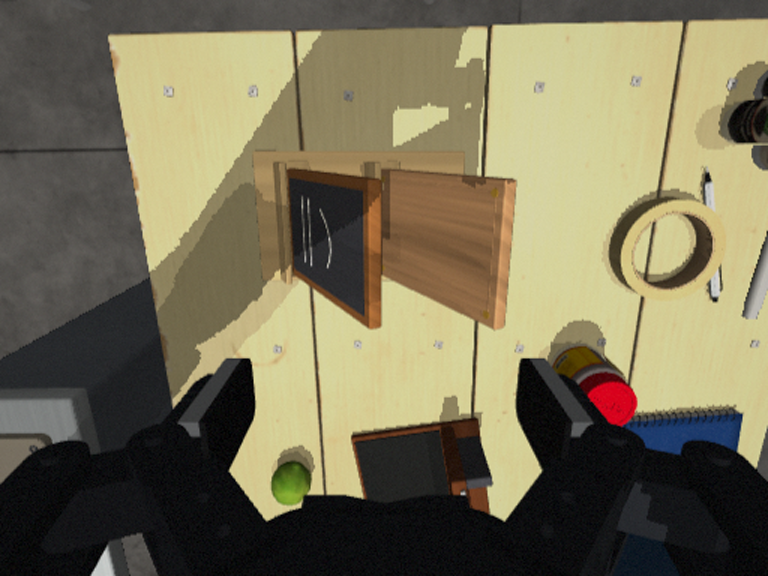

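Slate board in the w2 view spans (290–380, 170–327) and the wood board (382–517, 170–327). Both are upright in their rests with clear space round them. Next I fit the rack from this view.

```bash
python3 - <<'E'
from h import *
k=np.load("w1k.npy",allow_pickle=True).item()
C=[((308.5/1.5-.5+.17,80.5/1.5-.5),[-.101,.15,.01]),((358.5/1.5-.5,343.5/1.5-.5),[-.101,-.15,.01])]
L=[(276.6,60),(282.5,100),(287.5,140),(292.6,180)]
def f(p):
    a=[proj(k,place(P,*p))[0]-uv for uv,P in C]; out=list(np.concatenate(a))
    for uv in L:
        w=ray(k,uv,.1); out.append(2*300/.42*(place([w-[p[0],p[1],0]],0,0,-p[2])[0][0]))
    return np.array(out)
r=least_squares(f,[.6,0,.15]); print("disp",r.x,r.fun)
k=np.load("w2k.npy",allow_pickle=True).item()
ms={t:cv2.resize(np.load(f"w2_{t}.npy").astype(np.uint8),None,fx=4,fy=4,interpolation=cv2.INTER_NEAREST)>0 for t in("slate_board","wood_board")}
def cost(p,full=0):
    a=polymask(proj(k,place(rackboard(-.05),*p))); b=polymask(proj(k,place(rackboard(.034),*p)))&~a
    i=[ (q&m).sum()/(q|m).sum() for q,m in((a,ms["slate_board"]),(b,ms["wood_board"]))]
    return i if full else 2-sum(i)
g=[.4815,.3652,-.018]
r=minimize(cost,g,method="Nelder-Mead",options=dict(initial_simplex=[g,[.495,.365,-.018],[.4815,.375,-.018],[.4815,.365,.05]]))
print("rack",r.x,cost(r.x,1))
p=r.x
im=cv2.imread("pics/w2.png"); im=cv2.resize(im,None,fx=4,fy=4,interpolation=cv2.INTER_CUBIC)
for xb,c in((-.05,(0,255,0)),(.034,(255,0,255))):
    cv2.polylines(im,[cv2.convexHull(np.round(proj(k,place(rackboard(xb),*p))*4+2).astype(np.int32))],True,c,1)
    P=place(rackboard(xb),*p); print("top edge mid",P[[1,3,5,7]].mean(0))
cv2.imwrite("pics/w2o.png",cv2.resize(im[400:960,640:1440],(800,560)))
E
```

```text
disp [ 0.5991 -0.0289  0.1437] [ 0.8409  0.623   0.9854 -1.2837 -0.5363  0.758   0.3728  0.1625]
rack [ 0.4807  0.3652 -0.0133] [np.float64(0.9550102716274823), np.float64(0.9784987799869543)]
top edge mid [0.5107 0.3648 0.1746]
top edge mid [0.5947 0.3637 0.1746]
```

View pics/w2o.png

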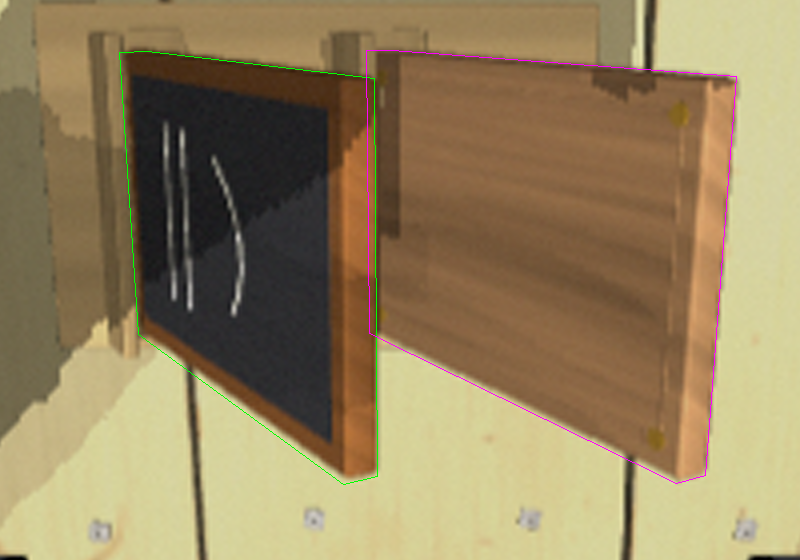

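```bash
python3 -m jog '[{"slide":[0.4,-1.5,2.3],"yaw":0,"grip":-1},{"slide":[0,0,4],"yaw":0,"grip":-1},{"slide":[0,0,4],"yaw":0,"grip":-1},{"slide":[0,0,4],"yaw":0,"grip":-0.5},{"slide":[0,0,2],"yaw":0,"grip":0},{"slide":[0,0,0],"yaw":0,"grip":0.3},{"slide":[0,0,0],"yaw":0,"grip":0.3}]' 20
python3 -m jog '[{"slide":[0,0,0],"yaw":0,"grip":0.5},{"slide":[0,0,0],"yaw":0,"grip":0.6},{"slide":[0,0,0],"yaw":0,"grip":1},{"slide":[0,0,0],"yaw":0,"grip":1},{"slide":[0,0,0],"yaw":0,"grip":1}]' 20
python3 - <<'E'
from h import *
o=manip.get_obs();k=manip.calibration("wrist"); im=manip.camera("wrist"); cv2.imwrite("pics/w3.png",im)
print(o["position"],o["grip_width"],o["ft_force"])
E
```

```text
clock: 6.45
position: [0.5079, 0.3596, 0.226]
ee_rot: [0.716, 0.698, 0.0, 0.0]
ft_force: [0.7, 0.2, 1.4]
grip_width: 0.354
grasp_force: 0.0
clock: 6.95
position: [0.5078, 0.3607, 0.2268]
ee_rot: [0.715, 0.699, 0.001, 0.001]
ft_force: [0.5, -3.0, 8.2]
grip_width: 0.239
grasp_force: 19.0
[0.5078 0.3607 0.2268] 0.23880367095285962 [ 0.5106 -2.9576  8.195 ]
```

```bash
python3 -m jog '[{"slide":[0,0.25,-0.43],"yaw":0,"grip":1},{"slide":[0,0.25,-0.43],"yaw":0,"grip":1},{"slide":[0,0,0],"yaw":0,"grip":1}]' 20
python3 -m jog '[{"slide":[0,0.25,-0.43],"yaw":0,"grip":1},{"slide":[0,0.25,-0.43],"yaw":0,"grip":1},{"slide":[0,0,0],"yaw":0,"grip":1}]' 20
python3 - <<'E'
from h import *
im=manip.camera("scene"); cv2.imwrite("pics/s3.png",im)
b=manip.camera("wrist")
cv2.imwrite("pics/s3b.png",np.hstack([cv2.resize(im[220:384,130:300],None,fx=2,fy=2),cv2.resize(b,(437,328))]))
E
```

```text
clock: 7.3
position: [0.5106, 0.3611, 0.2338]
ee_rot: [0.715, 0.699, -0.001, -0.001]
ft_force: [-5.0, -0.9, 1.4]
grip_width: 0.226
grasp_force: 20.5
clock: 7.6
position: [0.5157, 0.361, 0.2424]
ee_rot: [0.715, 0.699, -0.001, -0.001]
ft_force: [-4.8, 0.4, 1.0]
grip_width: 0.227
grasp_force: 20.7
```

View pics/s3b.png

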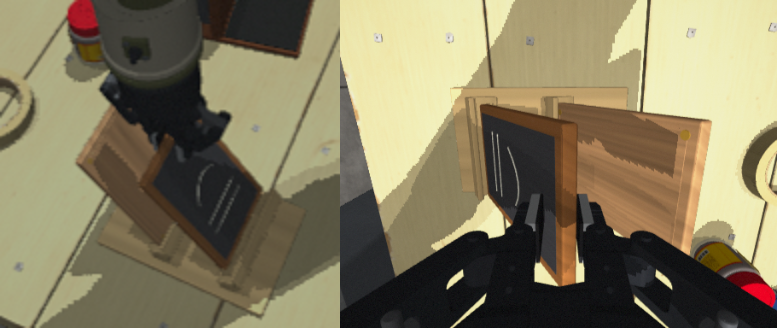

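The board is held at its top edge and slides up its slope without slipping, so I continue.

```bash
python3 -m jog '[{"slide":[0,0.4,-0.87],"yaw":0,"grip":1},{"slide":[0,0.4,-0.87],"yaw":0,"grip":1},{"slide":[0,0,0],"yaw":0,"grip":1}]' 20
python3 -m jog '[{"slide":[0,-0.6,-0.9],"yaw":0,"grip":1},{"slide":[0,-0.6,-0.9],"yaw":0,"grip":1},{"slide":[0,-0.6,-0.9],"yaw":0,"grip":1},{"slide":[0,0,0],"yaw":0,"grip":1}]' 20
python3 -m jog '[{"slide":[0,-1,-1],"yaw":0,"grip":1},{"slide":[0,-1,-1],"yaw":0,"grip":1},{"slide":[0,-1,-1],"yaw":0,"grip":1},{"slide":[0,0,0],"yaw":0,"grip":1}]' 20
```

```text
clock: 8.0
position: [0.5253, 0.3606, 0.2608]
ee_rot: [0.715, 0.699, 0.001, 0.0]
ft_force: [-3.1, -1.0, 2.8]
grip_width: 0.223
grasp_force: 22.1
clock: 8.4
position: [0.5062, 0.3615, 0.2886]
ee_rot: [0.715, 0.699, 0.001, 0.0]
ft_force: [-1.5, -0.5, -0.1]
grip_width: 0.166
grasp_force: 21.3
clock: 8.8
position: [0.4757, 0.3625, 0.3188]
ee_rot: [0.715, 0.7, 0.002, 0.0]
ft_force: [-0.9, 1.1, -0.8]
grip_width: 0.11
grasp_force: 22.0
```

```bash
python3 -m jog '[{"slide":[0,0,-1],"yaw":-0.08,"grip":1},{"slide":[0,0,-1],"yaw":-0.085,"grip":1},{"slide":[0,0,0],"yaw":0,"grip":1}]' 40
python3 - <<'E'
from h import *
o=manip.get_obs();k=manip.calibration("wrist"); im=manip.camera("wrist"); cv2.imwrite("pics/w4.png",im)
Rt=R.from_quat(o["ee_rot"]).as_matrix(); print(o["position"],o["grip_width"],Rt[:,1])
sc=manip.camera("scene");ks=manip.calibration("scene")
cv2.imwrite("pics/w4b.png",np.hstack([cv2.resize(sc[190:384,130:300],None,fx=2.2,fy=2.2),cv2.resize(im,(427,427*3//4)).copy() if 0 else cv2.copyMakeBorder(cv2.resize(im,(426,320)),0,106,0,0,cv2.BORDER_CONSTANT)]))
m1=manip.masks_of("slate_board","wrist"); m2=manip.masks_of("slate_board","scene")
M=[]
for c,kk,m in(("w",k,m1),("s",ks,m2)):
    r=m[0]; ys,xs=np.nonzero(r["region"]); print(c,r["conf"],r["region"].sum(),xs.min(),xs.max(),ys.min(),ys.max())
    M.append((kk,cv2.resize(r["region"].astype(np.uint8),None,fx=4,fy=4,interpolation=cv2.INTER_NEAREST)>0))
# params: tool x offset, tool z of top, in-plane roll ; board axes: thickness along tool y
def pts(p):
    B=box(.1,.01,.16)+[0,0,.08]           # tool frame: z down from top
    B=B@R.from_euler("yx",[p[2],p[3]]).as_matrix().T+[p[0],0,p[1]]
    return B@Rt.T+o["position"]
def cost(p,full=0):
    i=[]
    for kk,m in M:
        q=polymask(proj(kk,pts(p))); i.append((q&m).sum()/m.sum()*.5+.5*(q&m).sum()/(q|m).sum())
    return i if full else 2-sum(i)
g=np.array([0,.052,0,0]); S=np.vstack([g,g+np.diag([.01,.01,.1,.1])])
r=minimize(cost,g,method="Nelder-Mead",options=dict(initial_simplex=S,maxiter=300)); print(r.x,cost(r.x,1))
E
```

```text
clock: 9.1
position: [0.4776, 0.3615, 0.3376]
ee_rot: [0.655, 0.756, 0.001, 0.0]
ft_force: [0.0, -1.2, -3.1]
grip_width: 0.103
grasp_force: 43.6
[0.4776 0.3615 0.3376] 0.10292181349422444 [0.9898 0.1422 0.0024]Traceback (most recent call last):
  File "<stdin>", line 5, in <module>
    return _nx.concatenate(arrs, 1, dtype=dtype, casting=casting)
           ~~~~~~~~~~~~~~~^^^^^^^^^^^^^^^^^^^^^^^^^^^^^^^^^^^^^^^
ValueError: all the input array dimensions except for the concatenation axis must match exactly, but along dimension 0, the array at index 0 has size 427 and the array at index 1 has size 426
```

```bash
cat > fit.py <<'E'
from h import *
import sys
def fit(name,cams,g=(0,.052,0,0)):
    o=manip.get_obs(); Rt=R.from_quat(o["ee_rot"]).as_matrix(); M=[]; print(o["position"],o["grip_width"],Rt[:,1])
    for c in cams:
        kk=manip.calibration(c); im=manip.camera(c); cv2.imwrite(f"pics/fit_{name}_{c}.png",im)
        m=manip.masks_of(name,c)
        if not m: print("none",c); continue
        r=m[0]; ys,xs=np.nonzero(r["region"]); print(c,r["conf"],r["region"].sum(),xs.min(),xs.max(),ys.min(),ys.max())
        M.append((c,kk,cv2.resize(r["region"].astype(np.uint8),None,fx=4,fy=4,interpolation=cv2.INTER_NEAREST)>0))
    def pts(p):
        B=(box(.1,.01,.16)+[0,0,.08])@R.from_euler("yx",[p[2],p[3]]).as_matrix().T+[p[0],0,p[1]]
        return B@Rt.T+o["position"]
    def cost(p,full=0):
        i=[]
        for c,kk,m in M:
            q=polymask(proj(kk,pts(p))); i.append((q&m).sum()/m.sum()*.5+.5*(q&m).sum()/(q|m).sum())
        return i if full else 2-sum(i)
    g=np.array(g,float); S=np.vstack([g,g+np.diag([.01,.01,.1,.1])])
    r=minimize(cost,g,method="Nelder-Mead",options=dict(initial_simplex=S,maxiter=300)); print(r.x,cost(r.x,1))
    out=[]
    for c,kk,m in M:
        im=cv2.imread(f"pics/fit_{name}_{c}.png"); im=cv2.resize(im,None,fx=4,fy=4)
        hull=cv2.convexHull(np.round(proj(kk,pts(r.x))*4+2).astype(np.int32)); cv2.polylines(im,[hull],True,(0,255,0),2)
        x,y,w,h=cv2.boundingRect(hull); x0,y0=max(0,x-60),max(0,y-60); cr=im[y0:y+h+60,x0:x+w+60]
        s=min(395/cr.shape[1],500/cr.shape[0]); cr=cv2.resize(cr,None,fx=s,fy=s); out.append(cv2.copyMakeBorder(cr,0,500-cr.shape[0],0,395-cr.shape[1],cv2.BORDER_CONSTANT))
    cv2.imwrite(f"pics/fit_{name}.png",np.hstack(out))
E
python3 -c "
from fit import *
fit('slate_board',['wrist','scene'])"
```

```text
[0.4772 0.3612 0.3361] 0.1014942846709417 [0.9903 0.1386 0.0004]
wrist 0.73 4316 244 267 119 333
scene 0.69 1004 219 244 271 336
[ 0.007   0.0555 -0.0013  0.0434] [np.float64(0.9196111388141226), np.float64(0.8552428649237762)]
```

View pics/fit_slate_board.png

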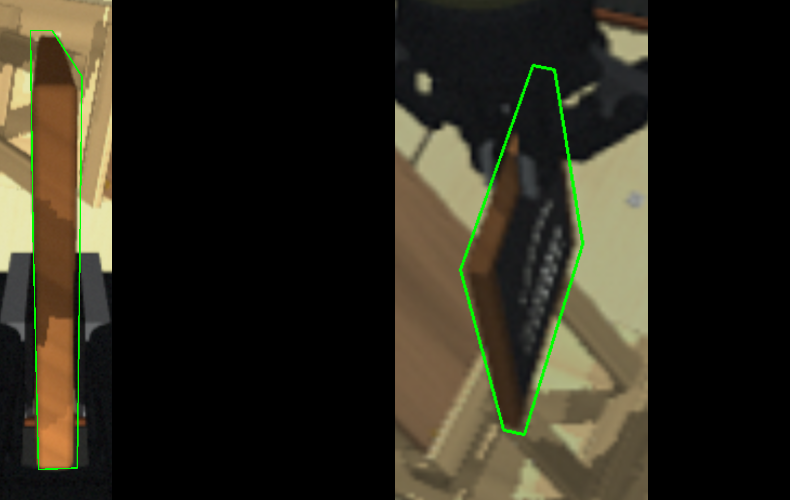

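The slate now hangs upright and square in the pads, gripped about 18 mm below its top edge and about 4–5 mm off centre. I carry it to the right bay.

```bash
python3 -m jog '[{"slide":[-2,0,0],"yaw":0,"grip":1},{"slide":[-4,0.2,0],"yaw":0,"grip":1},{"slide":[-4.3,0.25,0],"yaw":0,"grip":1},{"slide":[-4.3,0.25,0],"yaw":0,"grip":1},{"slide":[-4.3,0.25,0],"yaw":0,"grip":1},{"slide":[-4.3,0.25,0],"yaw":0,"grip":1},{"slide":[-4.3,0.25,0],"yaw":0,"grip":1},{"slide":[-4.3,0.25,0],"yaw":0,"grip":1}]' 40
python3 -m jog '[{"slide":[-4.3,0.25,0],"yaw":0,"grip":1},{"slide":[-4.3,0.25,0],"yaw":0,"grip":1},{"slide":[-4.3,0.25,0],"yaw":0,"grip":1},{"slide":[-3.5,0.25,2],"yaw":0,"grip":1},{"slide":[0,0,2],"yaw":0,"grip":1},{"slide":[0,0,2],"yaw":0,"grip":1},{"slide":[0,0,0],"yaw":0,"grip":1}]' 40
cat > st.py <<'E'
from h import *
D=(.5991,-.0289,.1437)
o=manip.get_obs(); Rt=R.from_quat(o["ee_rot"]).as_matrix()
print("world",o["position"],"disp",place(o["position"]-[D[0],D[1],0],0,0,-D[2])[0],"heading y",np.arctan2(Rt[1,1],Rt[0,1]),"q7",o["joint_pos"][6],o["grip_width"],o["ft_force"],o["clock"])
E
python3 st.py
```

```text
clock: 10.2
position: [0.5387, 0.0472, 0.3364]
ee_rot: [0.655, 0.755, -0.0, 0.0]
ft_force: [1.1, -0.8, -3.1]
grip_width: 0.102
grasp_force: 43.6
clock: 10.9
position: [0.5706, -0.1121, 0.2735]
ee_rot: [0.656, 0.755, -0.001, -0.002]
ft_force: [-1.1, 0.0, -4.0]
grip_width: 0.102
grasp_force: 43.7
world [ 0.5706 -0.1121  0.2735] disp [-0.0402 -0.0783  0.2735] heading y 0.1411043845027595 q7 0.10245002229272142 0.10189466797049526 [-1.1446  0.0191 -3.9807] 10.9
```

```bash
python3 - <<'E'
from h import *
D=(.5991,-.0289,.1437)
k=manip.calibration("wrist"); im=manip.camera("wrist"); cv2.imwrite("pics/w5.png",im)
for y in(.14,.10,.06,.02):
    a=proj(k,place([-.001,y,.1],*D))[0]; b=proj(k,place([.016,y,.1],*D))[0]; f=proj(k,place([-.001,y,.01],*D))[0]
    # sample along the line of display x at height .1
    out=[]
    for x in np.arange(-.014,.022,.002):
        p=proj(k,place([x,y,.1],*D))[0].astype(np.float32)
        c=cv2.getRectSubPix(im,(1,1),(float(p[0]),float(p[1])))[0,0]; out.append(int(c.sum()))
    print(y,a,b,f,out)
E
```

```text
0.14 [ 318.5314 -137.9278] [ 345.0521 -138.1434] [299.757  -64.9237] [127, 70, 67, 87, 72, 111, 179, 173, 175, 445, 524, 333, 152, 165, 154, 438, 439, 437]
0.1 [315.2418 -63.2438] [340.2603 -63.4131] [298.1927 -15.3781] [72, 99, 76, 73, 91, 71, 108, 176, 175, 178, 313, 521, 522, 130, 153, 167, 250, 443]
0.06 [312.3044   3.4441] [335.9817   3.3127] [296.7478  30.3821] [61, 80, 64, 66, 68, 72, 71, 119, 177, 183, 178, 184, 526, 524, 172, 161, 163, 161]
0.02 [309.6655  63.3549] [332.1381  63.2548] [295.4093  72.7748] [69, 79, 68, 72, 63, 68, 68, 107, 156, 168, 183, 182, 536, 530, 177, 168, 215, 190]
```

The wall's front edge lies exactly where the display fit puts it. I lower the board until it touches.

```bash
python3 -m jog '[{"slide":[0,0.2,2],"yaw":0,"grip":1},{"slide":[0,0,2],"yaw":0,"grip":1},{"slide":[0,0,0.4],"yaw":0,"grip":1},{"slide":[0,0,0],"yaw":0,"grip":1}]' 40
python3 -m jog '[{"slide":[0,0,0.2],"yaw":0,"grip":1},{"slide":[0,0,0],"yaw":0,"grip":1}]' 40
python3 -m jog '[{"slide":[0,0,0.2],"yaw":0,"grip":1},{"slide":[0,0,0],"yaw":0,"grip":1}]' 40
python3 st.py
```

```text
clock: 11.35
position: [0.574, -0.1115, 0.2331]
ee_rot: [0.655, 0.756, 0.0, 0.0]
ft_force: [0.4, 0.7, -2.4]
grip_width: 0.105
grasp_force: 43.6
clock: 11.55
position: [0.5742, -0.1117, 0.2315]
ee_rot: [0.655, 0.755, 0.0, 0.001]
ft_force: [-0.6, -0.2, -3.1]
grip_width: 0.102
grasp_force: 43.6
clock: 11.75
position: [0.5738, -0.1117, 0.2286]
ee_rot: [0.655, 0.755, -0.0, 0.0]
ft_force: [0.4, 0.1, -3.2]
grip_width: 0.1
grasp_force: 43.6
world [ 0.5738 -0.1117  0.2286] disp [-0.0369 -0.0783  0.2286] heading y 0.14195641305603637 q7 0.0799104711230108 0.10037996491383518 [ 0.3854  0.0538 -3.1786] 11.75
```

```bash
for i in 1; do python3 -m jog '[{"slide":[0,-0.1,0.2],"yaw":0,"grip":1},{"slide":[0,0,0],"yaw":0,"grip":1}]' 40; done
python3 -m jog '[{"slide":[0,0,0.15],"yaw":0,"grip":1},{"slide":[0,0,0],"yaw":0,"grip":1}]' 40 | grep -E "pos|ft_"
python3 -m jog '[{"slide":[0,0,0.1],"yaw":0,"grip":1},{"slide":[0,0,0],"yaw":0,"grip":1}]' 40| grep -E "pos|ft_"
python3 -m jog '[{"slide":[0,0,0.1],"yaw":0,"grip":1},{"slide":[0,0,0],"yaw":0,"grip":1}]' 40| grep -E "pos|ft_"
```

```text
clock: 11.95
position: [0.573, -0.1121, 0.2268]
ee_rot: [0.655, 0.755, 0.0, 0.0]
ft_force: [0.2, -1.2, -0.1]
grip_width: 0.104
grasp_force: 44.1
position: [0.5737, -0.1123, 0.2266]
ft_force: [-1.1, -2.7, 8.4]
position: [0.5741, -0.1122, 0.2266]
ft_force: [-2.7, -1.7, 14.0]
position: [0.5746, -0.1122, 0.2266]
ft_force: [-2.5, -0.9, 20.4]
```

```bash
python3 -m jog '[{"slide":[0,0,-0.25],"yaw":0,"grip":1},{"slide":[0,-0.05,0],"yaw":0,"grip":1},{"slide":[0,0,0],"yaw":0,"grip":1}]' 20 
python3 st.py
python3 -m jog '[{"slide":[0,0,0],"yaw":0,"grip":0.7},{"slide":[0,0,0],"yaw":0,"grip":0.6},{"slide":[0,0,0],"yaw":0,"grip":0.5},{"slide":[0,0,0],"yaw":0,"grip":0.5}]' 20 
python3 st.py
```

```text
clock: 12.85
position: [0.573, -0.1124, 0.2266]
ee_rot: [0.655, 0.755, 0.0, 0.001]
ft_force: [-0.5, -2.4, 8.0]
grip_width: 0.106
grasp_force: 45.1
world [ 0.573  -0.1124  0.2266] disp [-0.0377 -0.0789  0.2266] heading y 0.141482177490417 q7 0.08006471056935988 0.10609867289116 [-0.5389 -2.4284  7.9626] 12.85
clock: 13.25
position: [0.5722, -0.1118, 0.2252]
ee_rot: [0.655, 0.756, -0.0, -0.0]
ft_force: [0.1, 0.9, -1.2]
grip_width: 0.249
grasp_force: 0.0
world [ 0.5722 -0.1118  0.2252] disp [-0.0385 -0.0781  0.2252] heading y 0.1421808352411557 q7 0.08002631414528567 0.24856291952409984 [ 0.1003  0.8512 -1.2491] 13.25
```

```bash
python3 -m jog '[{"slide":[0,0,0.5],"yaw":0,"grip":0.5},{"slide":[0,0,0.5],"yaw":0,"grip":0.5},{"slide":[0,0.4,0],"yaw":0,"grip":0.5},{"slide":[0,0.3,0],"yaw":0,"grip":0.5},{"slide":[0,0.3,0],"yaw":0,"grip":0.5},{"slide":[0,0.3,0],"yaw":0,"grip":0.5},{"slide":[0,0.3,0],"yaw":0,"grip":0.5},{"slide":[0,0.3,0],"yaw":0,"grip":0.5}]' 20 
python3 -m jog '[{"slide":[0,0.3,0],"yaw":0,"grip":0.5},{"slide":[0,0.3,0],"yaw":0,"grip":0.5},{"slide":[0,0.3,0],"yaw":0,"grip":0.5},{"slide":[0,0.3,0],"yaw":0,"grip":0.5},{"slide":[0,0.3,0],"yaw":0,"grip":0.5},{"slide":[0,0.3,0],"yaw":0,"grip":0.5},{"slide":[0,0.2,0],"yaw":0,"grip":0.5},{"slide":[0,0,0],"yaw":0,"grip":0.5}]' 20 
python3 st.py
python3 - <<'E'
from h import *
a=manip.camera("wrist");b=manip.camera("scene")
cv2.imwrite("pics/t1.png",np.hstack([cv2.resize(a,(480,360)),cv2.resize(b[90:270,170:320],(300,360))]))
E
```

```text
clock: 14.05
position: [0.5915, -0.1091, 0.2155]
ee_rot: [0.655, 0.756, 0.0, 0.0]
ft_force: [0.0, -0.1, 0.1]
grip_width: 0.25
grasp_force: 0.0
clock: 14.85
position: [0.6112, -0.1062, 0.2154]
ee_rot: [0.655, 0.756, 0.0, 0.0]
ft_force: [-0.1, 0.2, 0.7]
grip_width: 0.25
grasp_force: 0.2
world [ 0.6112 -0.1062  0.2154] disp [ 0.0009 -0.0783  0.2154] heading y 0.14213684046158215 q7 0.040561331591424186 0.2497249238027977 [-0.1267  0.1971  0.742 ] 14.85
```

View pics/t1.png

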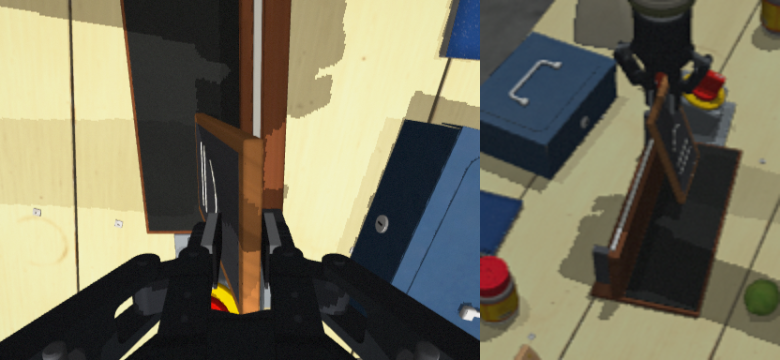

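The slate leans back between the fingers with its foot in place. I let it onto the wall and open the gripper.

```bash
python3 -m jog '[{"slide":[0,0.3,0],"yaw":0,"grip":0.4},{"slide":[0,0.2,0],"yaw":0,"grip":0.3},{"slide":[0,0.2,0],"yaw":0,"grip":0.1},{"slide":[0,0,0],"yaw":0,"grip":-0.2},{"slide":[0,0,0],"yaw":0,"grip":-0.6},{"slide":[0,0,0],"yaw":0,"grip":-1},{"slide":[0,0,0],"yaw":0,"grip":-1},{"slide":[0,0,0],"yaw":0,"grip":-1}]' 20 
python3 -m jog '[{"slide":[0,0,-2],"yaw":0,"grip":-1},{"slide":[0,0,-4],"yaw":0,"grip":-1},{"slide":[0,0,-4],"yaw":0,"grip":-1},{"slide":[4.3,-0.4,-4],"yaw":0,"grip":-1},{"slide":[4.3,-0.4,-2],"yaw":0,"grip":-1},{"slide":[4.3,-0.4,0],"yaw":0,"grip":-1},{"slide":[0,0,0],"yaw":0,"grip":-1}]' 20 
python3 st.py
cat > meas.py <<'E'
from h import *
import sys
D=(.5991,-.0289,.1437)
def meas(name,y0,cams=("wrist","top","scene")):
    M=[]
    for c in cams:
        k=manip.calibration(c); im=manip.camera(c); cv2.imwrite(f"pics/m_{name}_{c}.png",im); r=manip.masks_of(name,c)
        if not r: print("none",c); continue
        print(c,round(r[0]["conf"],2),np.round(r[0]["centre"]),r[0]["region"].sum())
        M.append((k,cv2.resize(r[0]["region"].astype(np.uint8),None,fx=4,fy=4,interpolation=cv2.INTER_NEAREST)>0))
    # p: foot x of back lower edge, y, lean, yaw (display frame)
    def pts(p):
        B=(box(.01,.1,.16)+[-.005,0,.08])@R.from_euler("zy",[p[3],p[2]]).as_matrix().T+[p[0],p[1],.01]
        return place(B,*D)
    def cost(p,f=0):
        i=[(q&m).sum()/(q|m).sum() for k,m in M for q in[polymask(proj(k,pts(p)))]]
        return i if f else len(i)-sum(i)
    g=np.array([-.033,y0,.35,0]); S=np.vstack([g,g+np.diag([.01,.01,.1,.1])])
    r=minimize(cost,g,method="Nelder-Mead",options=dict(initial_simplex=S,maxiter=300))
    print(name,"foot x,y",r.x[:2],"lean,yaw deg",np.degrees(r.x[2:]),cost(r.x,1))
E
python3 -c "
from meas import *
meas('slate_board',-.075)"
```

```text
clock: 15.75
position: [0.6178, -0.1054, 0.2155]
ee_rot: [0.655, 0.755, -0.0, 0.0]
ft_force: [-0.5, -0.5, -0.2]
grip_width: 1.002
grasp_force: 0.0
clock: 16.45
position: [0.5878, 0.0219, 0.3712]
ee_rot: [0.652, 0.759, 0.001, 0.0]
ft_force: [-0.0, -0.3, -0.2]
grip_width: 1.001
grasp_force: 0.0
world [0.5878 0.0219 0.3712] disp [-0.0039  0.0518  0.3712] heading y 0.1515975367206619 q7 -0.10620730123988024 1.000865793315985 [-0.0111 -0.2663 -0.2323] 16.45
wrist 0.56 [258. 258.] 3894
top 0.98 [296. 190.] 589
scene 0.74 [263. 161.] 1029
slate_board foot x,y [-0.035  -0.0738] lean,yaw deg [21.1014  0.5751] [np.float64(0.9563841067864272), np.float64(0.7397205268230003), np.float64(0.9489585177317519)]
```

The slate stands at y −74 mm, leaning 21°, yaw 0.6°. That is good. Now the wood board, the same way.

```bash
python3 -m jog '[{"slide":[0,0,0],"yaw":0.1,"grip":-1},{"slide":[0,0,0],"yaw":0.065,"grip":-1},{"slide":[4.3,0,0],"yaw":0,"grip":-1},{"slide":[4.3,0,0],"yaw":0,"grip":-1},{"slide":[4.3,0,0],"yaw":0,"grip":-1},{"slide":[4.3,0,0],"yaw":0,"grip":-1},{"slide":[4.3,0,0],"yaw":0,"grip":-1},{"slide":[4.3,0,0],"yaw":0,"grip":-1}]' 20 
python3 -m jog '[{"slide":[4.3,0,0],"yaw":0,"grip":-1},{"slide":[4,0,0],"yaw":0,"grip":-1},{"slide":[0,0,2],"yaw":0,"grip":-1},{"slide":[0,0,2],"yaw":0,"grip":-1},{"slide":[0,0,0],"yaw":0,"grip":-1}]' 20 
python3 st.py
python3 - <<'E'
from h import *
k=manip.calibration("wrist"); im=manip.camera("wrist"); m=cv2.resize(manip.masks_of("wood_board","wrist")[0]["region"].astype(np.uint8),None,fx=4,fy=4,interpolation=cv2.INTER_NEAREST)>0
def cost(p):
    q=polymask(proj(k,place(rackboard(.034),*p))); return 1-(q&m).sum()/(q|m).sum()
g=np.array([.4807,.3652,-.0133]); r=minimize(cost,g,method="Nelder-Mead",options=dict(initial_simplex=np.vstack([g,g+np.diag([.01,.01,.05])]))); print(r.x,r.fun,cost(g), place(rackboard(.034),*r.x)[[1,3,5,7]].mean(0))
E
```

```text
clock: 17.55
position: [0.5958, 0.2727, 0.369]
ee_rot: [0.716, 0.698, -0.0, 0.0]
ft_force: [-0.6, -0.5, 1.2]
grip_width: 0.998
grasp_force: 0.0
clock: 18.05
position: [0.5972, 0.354, 0.3258]
ee_rot: [0.716, 0.699, -0.003, -0.0]
ft_force: [0.1, -0.7, -0.6]
grip_width: 0.997
grasp_force: 0.0
world [0.5972 0.354  0.3258] disp [0.053  0.3792 0.3258] heading y -0.023896866295067907 q7 -0.8467702721600173 0.996845641998998 [ 0.0962 -0.6537 -0.6253] 18.05
[ 0.4813  0.3652 -0.0136] 0.03693516087054771 0.04245073862884974 [0.5953 0.3636 0.1746]
```

```bash
python3 -m jog '[{"slide":[1,-0.5,1],"yaw":-0.01,"grip":-1},{"slide":[0,0,4],"yaw":0,"grip":-1},{"slide":[0,0,3],"yaw":0,"grip":-1},{"slide":[0,0,2],"yaw":0,"grip":-0.5},{"slide":[0,0,0],"yaw":0,"grip":0},{"slide":[0,0,0],"yaw":0,"grip":0.3}]' 20
python3 st.py
python3 -m jog '[{"slide":[0,0,0],"yaw":0,"grip":0.5},{"slide":[0,0,0],"yaw":0,"grip":0.6},{"slide":[0,0,0],"yaw":0,"grip":1},{"slide":[0,0,0],"yaw":0,"grip":1},{"slide":[0,0,0],"yaw":0,"grip":1}]' 20
python3 -m jog '[{"slide":[0,0.25,-0.43],"yaw":0,"grip":1},{"slide":[0,0.25,-0.43],"yaw":0,"grip":1},{"slide":[0,0,0],"yaw":0,"grip":1}]' 20
```

```text
clock: 18.75
position: [0.5923, 0.3659, 0.2305]
ee_rot: [0.712, 0.703, 0.0, -0.0]
ft_force: [0.2, 0.4, 0.5]
grip_width: 0.512
grasp_force: 0.0
world [0.5923 0.3659 0.2305] disp [0.0498 0.3917 0.2305] heading y -0.012677037034328355 q7 -0.8850616763142771 0.5124308232494342 [0.1629 0.357  0.5328] 18.75
clock: 19.25
position: [0.5928, 0.3659, 0.2312]
ee_rot: [0.712, 0.702, 0.001, 0.0]
ft_force: [0.0, 0.4, 6.5]
grip_width: 0.208
grasp_force: 19.2
clock: 19.55
position: [0.5968, 0.3655, 0.2381]
ee_rot: [0.712, 0.703, -0.001, -0.0]
ft_force: [-3.5, -0.3, 0.5]
grip_width: 0.203
grasp_force: 20.6
```

```bash
python3 -m jog '[{"slide":[0,0.25,-0.43],"yaw":0,"grip":1},{"slide":[0,0.25,-0.43],"yaw":0,"grip":1},{"slide":[0,0.4,-0.87],"yaw":0,"grip":1},{"slide":[0,0.4,-0.87],"yaw":0,"grip":1},{"slide":[0,0,0],"yaw":0,"grip":1}]' 20
python3 -m jog '[{"slide":[0,-0.6,-0.9],"yaw":0,"grip":1},{"slide":[0,-0.6,-0.9],"yaw":0,"grip":1},{"slide":[0,-0.6,-0.9],"yaw":0,"grip":1},{"slide":[0,0,0],"yaw":0,"grip":1}]' 20
python3 -m jog '[{"slide":[0,-1,-1],"yaw":0,"grip":1},{"slide":[0,-1,-1],"yaw":0,"grip":1},{"slide":[0,-1,-1],"yaw":0,"grip":1},{"slide":[0,0,0],"yaw":0,"grip":1}]' 20
```

```text
clock: 20.05
position: [0.6113, 0.3651, 0.2656]
ee_rot: [0.712, 0.702, 0.001, 0.0]
ft_force: [-2.1, -0.1, 0.2]
grip_width: 0.195
grasp_force: 20.2
clock: 20.45
position: [0.5917, 0.3661, 0.2935]
ee_rot: [0.711, 0.703, 0.001, 0.0]
ft_force: [-1.6, 0.8, -0.8]
grip_width: 0.149
grasp_force: 20.1
clock: 20.85
position: [0.5611, 0.3668, 0.3238]
ee_rot: [0.711, 0.703, 0.002, 0.0]
ft_force: [-1.3, -0.2, -1.6]
grip_width: 0.104
grasp_force: 20.9
```

```bash
python3 -m jog '[{"slide":[0,0,-1],"yaw":-0.08,"grip":1},{"slide":[0,0,-1],"yaw":-0.076,"grip":1},{"slide":[-2,-0.7,0],"yaw":0,"grip":1},{"slide":[-4,-0.7,0],"yaw":0,"grip":1},{"slide":[-4,-0.7,0],"yaw":0,"grip":1},{"slide":[-4,-0.7,0],"yaw":0,"grip":1},{"slide":[-4,-0.7,0],"yaw":0,"grip":1},{"slide":[-4,-0.7,0],"yaw":0,"grip":1}]' 40
python3 -m jog '[{"slide":[-4,-0.7,0],"yaw":0,"grip":1},{"slide":[-4,-0.7,0],"yaw":0,"grip":1},{"slide":[-2,0,2],"yaw":0,"grip":1},{"slide":[0,0,2],"yaw":0,"grip":1},{"slide":[0,0,2],"yaw":0,"grip":1},{"slide":[0,0,0],"yaw":0,"grip":1}]' 40
python3 st.py
python3 -c "
from fit import *
fit('wood_board',['wrist','scene'],(-.0015,.058,0,0))"
```

```text
clock: 21.65
position: [0.552, 0.14, 0.341]
ee_rot: [0.655, 0.756, 0.0, 0.0]
ft_force: [0.8, 0.1, -2.7]
grip_width: 0.1
grasp_force: 43.8
clock: 22.25
position: [0.5515, 0.0402, 0.2786]
ee_rot: [0.655, 0.756, -0.001, -0.001]
ft_force: [0.1, 0.2, -3.3]
grip_width: 0.103
grasp_force: 43.9
world [0.5515 0.0402 0.2786] disp [-0.0372  0.0752  0.2786] heading y 0.1424516419494085 q7 -0.16165689101038405 0.10299094839087987 [ 0.1278  0.1938 -3.3138] 22.25
[0.5515 0.0402 0.2786] 0.10299094839087987 [ 0.9899  0.142  -0.0038]
wrist 0.62 3982 245 268 127 334
scene 0.93 586 254 268 165 221
[-0.0014  0.0625  0.0221  0.0422] [np.float64(0.9215780261762602), np.float64(0.8541237382806757)]
```

```bash
python3 -m jog '[{"slide":[0.1,0,2],"yaw":0,"grip":1},{"slide":[0,0,2],"yaw":0,"grip":1},{"slide":[0,0,0.2],"yaw":0,"grip":1},{"slide":[0,0,0],"yaw":0,"grip":1}]' 40 | grep -E "pos|ft_"
python3 -m jog '[{"slide":[0,0,0.2],"yaw":0,"grip":1},{"slide":[0,0,0],"yaw":0,"grip":1}]' 40 | grep -E "pos|ft_"
python3 -m jog '[{"slide":[0,0,0.2],"yaw":0,"grip":1},{"slide":[0,0,0],"yaw":0,"grip":1}]' 40 | grep -E "pos|ft_"
python3 -m jog '[{"slide":[0,0,0.15],"yaw":0,"grip":1},{"slide":[0,0,0],"yaw":0,"grip":1}]' 40| grep -E "pos|ft_"
python3 st.py
```

```text
position: [0.5526, 0.0422, 0.2398]
ft_force: [-0.2, 0.4, -2.0]
position: [0.5527, 0.0421, 0.2379]
ft_force: [0.9, -0.2, -2.5]
position: [0.5524, 0.042, 0.2351]
ft_force: [0.7, 0.5, -2.1]
position: [0.5523, 0.0419, 0.2334]
ft_force: [0.5, -0.9, -2.6]
world [0.5523 0.0419 0.2334] disp [-0.0362  0.0768  0.2334] heading y 0.14293191537162314 q7 -0.1891986586939445 0.09852629046031673 [ 0.4551 -0.8706 -2.6088] 23.45
```

```bash
python3 -m jog '[{"slide":[0,-0.15,0.15],"yaw":0,"grip":1},{"slide":[0,0,0],"yaw":0,"grip":1}]' 40 | grep -E "pos|ft_"
python3 -m jog '[{"slide":[0,0,0.15],"yaw":0,"grip":1},{"slide":[0,0,0],"yaw":0,"grip":1}]' 40 | grep -E "pos|ft_"
python3 -m jog '[{"slide":[0,0,0.1],"yaw":0,"grip":1},{"slide":[0,0,0],"yaw":0,"grip":1}]' 40 | grep -E "pos|ft_"
python3 st.py
```

```text
position: [0.5506, 0.0418, 0.2318]
ft_force: [-0.1, 0.0, -2.5]
position: [0.551, 0.0418, 0.2306]
ft_force: [-0.5, -0.6, -1.4]
position: [0.5515, 0.0418, 0.2306]
ft_force: [-0.0, -0.4, 5.1]
world [0.5515 0.0418 0.2306] disp [-0.037   0.0768  0.2306] heading y 0.1428341886249608 q7 -0.19030588288067773 0.0991246495437507 [-0.0222 -0.4347  5.0851] 24.05
```

```bash
python3 -m jog '[{"slide":[0,-0.05,-0.1],"yaw":0,"grip":1},{"slide":[0,0,0],"yaw":0,"grip":0.8},{"slide":[0,0,0],"yaw":0,"grip":0.7},{"slide":[0,0,0],"yaw":0,"grip":0.6},{"slide":[0,0,0],"yaw":0,"grip":0.5},{"slide":[0,0,0.5],"yaw":0,"grip":0.5},{"slide":[0,0,0.5],"yaw":0,"grip":0.5},{"slide":[0,0,0.5],"yaw":0,"grip":0.5}]' 20
python3 st.py
python3 -m jog '[{"slide":[0,0.4,0],"yaw":0,"grip":0.5},{"slide":[0,0.3,0],"yaw":0,"grip":0.5},{"slide":[0,0.3,0],"yaw":0,"grip":0.5},{"slide":[0,0.3,0],"yaw":0,"grip":0.5},{"slide":[0,0.3,0],"yaw":0,"grip":0.5},{"slide":[0,0.3,0],"yaw":0,"grip":0.5},{"slide":[0,0.3,0],"yaw":0,"grip":0.5},{"slide":[0,0.3,0],"yaw":0,"grip":0.5}]' 20 
python3 -m jog '[{"slide":[0,0.3,0],"yaw":0,"grip":0.5},{"slide":[0,0.3,0],"yaw":0,"grip":0.5},{"slide":[0,0.3,0],"yaw":0,"grip":0.5},{"slide":[0,0.3,0],"yaw":0,"grip":0.5},{"slide":[0,0.2,0],"yaw":0,"grip":0.5},{"slide":[0,0,0],"yaw":0,"grip":0.5}]' 20 
python3 st.py
```

```text
clock: 24.85
position: [0.5502, 0.0417, 0.2149]
ee_rot: [0.655, 0.756, -0.0, -0.0]
ft_force: [-0.3, -0.7, 0.2]
grip_width: 0.249
grasp_force: 0.0
world [0.5502 0.0417 0.2149] disp [-0.0383  0.0768  0.2149] heading y 0.14301192175496527 q7 -0.19902308449440687 0.2491524862250448 [-0.2873 -0.7049  0.1608] 24.85
clock: 25.65
position: [0.5754, 0.0453, 0.2155]
ee_rot: [0.655, 0.756, -0.0, 0.0]
ft_force: [-0.4, 0.3, -0.3]
grip_width: 0.246
grasp_force: 0.1
clock: 26.25
position: [0.5892, 0.0473, 0.2155]
ee_rot: [0.655, 0.756, 0.0, -0.0]
ft_force: [-0.1, 0.2, 0.4]
grip_width: 0.25
grasp_force: 0.2
world [0.5892 0.0473 0.2155] disp [0.0011 0.0768 0.2155] heading y 0.14300769248222792 q7 -0.2253822400647774 0.25010111753267616 [-0.1378  0.1981  0.3873] 26.25
```

```bash
python3 -m jog '[{"slide":[0,0.3,0],"yaw":0,"grip":0.4},{"slide":[0,0.2,0],"yaw":0,"grip":0.3},{"slide":[0,0.2,0],"yaw":0,"grip":0.1},{"slide":[0,0,0],"yaw":0,"grip":-0.2},{"slide":[0,0,0],"yaw":0,"grip":-0.6},{"slide":[0,0,0],"yaw":0,"grip":-1},{"slide":[0,0,0],"yaw":0,"grip":-1},{"slide":[0,0,0],"yaw":0,"grip":-1}]' 20 
python3 -m jog '[{"slide":[0,0,-2],"yaw":0,"grip":-1},{"slide":[0,0,-4],"yaw":0,"grip":-1},{"slide":[0,0,-4],"yaw":0,"grip":-1},{"slide":[4.3,-0.4,-4],"yaw":0,"grip":-1},{"slide":[4.3,-0.4,-2],"yaw":0,"grip":-1},{"slide":[0,0,0],"yaw":0,"grip":-1},{"slide":[0,0,0],"yaw":0,"grip":-1}]' 20 
python3 st.py
python3 -c "
from meas import *
meas('wood_board',.075)
meas('slate_board',-.075)"
```

```text
clock: 27.05
position: [0.5959, 0.0482, 0.2156]
ee_rot: [0.655, 0.756, -0.0, 0.0]
ft_force: [-0.6, 1.0, 0.5]
grip_width: 1.003
grasp_force: 0.0
clock: 27.75
position: [0.5769, 0.1272, 0.37]
ee_rot: [0.654, 0.757, 0.0, 0.0]
ft_force: [0.4, -0.3, -0.5]
grip_width: 1.001
grasp_force: 0.0
world [0.5769 0.1272 0.37  ] disp [0.0004 0.1577 0.37  ] heading y 0.14553370549896807 q7 -0.3102744924976019 1.0005334510282375 [ 0.3662 -0.2605 -0.5186] 27.75
wrist 0.83 [255. 227.] 4016
top 0.98 [248. 200.] 744
scene 0.67 [250. 198.] 1185
wood_board foot x,y [-0.0364  0.0733] lean,yaw deg [21.8694  2.0646] [np.float64(0.9375455288783171), np.float64(0.891995016352593), np.float64(0.9372021445591739)]
wrist 0.57 [246. 306.] 1784
top 0.61 [293. 190.] 749
scene 0.78 [270. 170.] 556
slate_board foot x,y [-0.0344 -0.0732] lean,yaw deg [20.9216  1.7966] [np.float64(0.5745352435999918), np.float64(0.926563626171218), np.float64(0.5309907271839922)]
```

Both boards lean at 21–22° in the middle of their halves. Now to the switch.

```bash
python3 -m jog '[{"slide":[-4,-0.2,0],"yaw":0,"grip":-1},{"slide":[-4.5,-0.2,0],"yaw":0,"grip":-1},{"slide":[-4.5,-0.2,0],"yaw":0,"grip":-1},{"slide":[-4.5,-0.2,0],"yaw":-0.1,"grip":-1},{"slide":[-4.5,0,0],"yaw":-0.1,"grip":-1},{"slide":[-4.5,0.5,0],"yaw":-0.1,"grip":-1},{"slide":[-4.5,1.2,0],"yaw":-0.14,"grip":-1},{"slide":[-4.2,1.8,0],"yaw":-0.14,"grip":-1}]' 20 
python3 -m jog '[{"slide":[0,0,0],"yaw":-0.14,"grip":-1},{"slide":[0,0,0],"yaw":-0.14,"grip":-1},{"slide":[0,0,0],"yaw":-0.14,"grip":-1},{"slide":[0,0,0],"yaw":-0.14,"grip":-1},{"slide":[0,0,0],"yaw":-0.14,"grip":-1},{"slide":[0,0,0],"yaw":-0.14,"grip":-0.5},{"slide":[0,0,0],"yaw":-0.14,"grip":-0.5},{"slide":[0,0,0],"yaw":0,"grip":-0.5}]' 20 
python3 st.py
python3 - <<'E'
from h import *
k=manip.calibration("wrist"); im=manip.camera("wrist"); cv2.imwrite("pics/sw.png",im)
D=(.5991,-.0289,.1437)
for r in manip.masks_of("switch_grip","wrist")[:2]:
    m=r["region"]; ys,xs=np.nonzero(m); print(r["conf"],r["centre"],m.sum(),xs.min(),xs.max(),ys.min(),ys.max())
hsv=cv2.cvtColor(im,cv2.COLOR_BGR2HSV); red=(((hsv[...,0]<6)|(hsv[...,0]>174))&(hsv[...,1]>180)&(hsv[...,2]>110)).astype(np.uint8)
n,l,s,c=cv2.connectedComponentsWithStats(red)
for i in range(1,n):
    if s[i,4]>60:
        ys,xs=np.nonzero(l==i); print("red",c[i],s[i],cv2.minAreaRect(np.c_[xs,ys].astype(np.float32)))
        w=ray(k,c[i],.1); print("world",w,"disp",place(w-[D[0],D[1],0],0,0,-D[2]))
cv2.imwrite("pics/sw2.png",cv2.resize(im,(640,480)))
E
```

```text
clock: 29.15
position: [0.6933, -0.1978, 0.3701]
ee_rot: [0.411, 0.912, -0.001, 0.001]
ft_force: [0.2, -0.4, 1.2]
grip_width: 0.998
grasp_force: 0.0
clock: 29.95
position: [0.6932, -0.1936, 0.3693]
ee_rot: [-0.067, 0.998, 0.0, -0.0]
ft_force: [-0.3, 0.8, -0.2]
grip_width: 0.755
grasp_force: 0.0
world [ 0.6932 -0.1936  0.3693] disp [ 0.0696 -0.1765  0.3693] heading y 1.705141609636317 q7 1.6728048875078763 0.7553067306145008 [-0.2515  0.8358 -0.2485] 29.95
0.85 [227.3, 72.6] 1517 210 250 40 94
red [229.5116  69.0289] [ 210   39   41   55 1245] ((226.82359313964844, 67.85755157470703), (51.42967224121094, 40.52693176269531), 55.61965560913086)
world [ 0.5953 -0.2356  0.1   ] disp [[-0.0333 -0.2041  0.1   ]]
red [175.7888 148.8063] [159 128  35  41 573] ((176.00003051757812, 148.00001525878906), (23.25510597229004, 34.882659912109375), 26.56505012512207)
world [ 0.6881 -0.2874  0.1   ] disp [[ 0.0511 -0.2686  0.1   ]]
```

View pics/sw2.png

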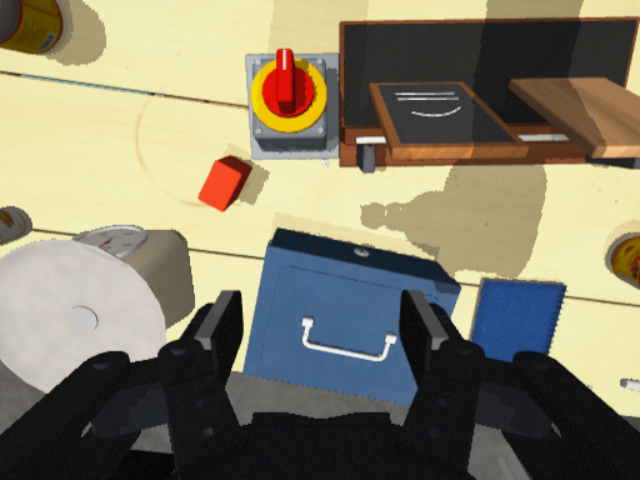

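The switch shows its yellow ring centred near (289,95) and the red bar pointing along display x from (285,50) to (287,108). The red carton is at (225,183), well behind it, and both boards are leaning fine. Now I locate the axis from the ring.

```bash
python3 - <<'E'
from h import *
D=(.5991,-.0289,.1437)
k=manip.calibration("wrist"); im=cv2.imread("pics/sw.png"); hsv=cv2.cvtColor(im,cv2.COLOR_BGR2HSV)
y=((hsv[...,0]>18)&(hsv[...,0]<34)&(hsv[...,1]>200)).astype(np.uint8); y[:,:195]=0;y[:,270:]=0;y[110:]=0
ys,xs=np.nonzero(y); P=np.c_[xs,ys].astype(np.float32); hull=cv2.convexHull(P); e=cv2.fitEllipse(hull); print("ring",e,len(P))
toD=lambda w: place(w-[D[0],D[1],0],0,0,-D[2])[0]
d=toD(ray(k,e[0],.077)); print("ring disp",d,"ring diam mm",e[1][1]/300*(.439-.077)*1000)
g=d+.024*np.array([-np.sin(.349),0,np.cos(.349)]); print("grip pt disp",g,"world",place(g,*D))
# bar model: predicted outline for switch angle
M=manip.masks_of("switch_grip","wrist")[0]["region"]
hv=((hsv[...,0]<6)|(hsv[...,0]>174))&(hsv[...,1]>180); hv[110:]=0
for th in(0,.06,.12):
    u=np.array([np.cos(.349),0,np.sin(.349)]);v=np.array([0,1,0]);n=np.array([-np.sin(.349),0,np.cos(.349)])
    b=np.cos(th)*u-np.sin(th)*v; s=np.sin(th)*u+np.cos(th)*v
    print(th,[proj(k,place(g+b*.023*i+s*.007*j+n*.007,*D))[0].round(1).tolist() for i in(-1,1) for j in(-1,1)])
br=(im[...,2]>200)&hv; print("bright rows"); 
for r in range(38,92,4):
    q=np.nonzero(hv[r])[0]; print(r,[ (int(c),int(im[r,c,2])) for c in q][::3])
E
```

```text
ring ((230.77169799804688, 75.64664459228516), (59.34170913696289, 61.09569549560547), 85.51316833496094) 1379
ring disp [-0.0284 -0.2042  0.077 ] ring diam mm 73.72213923136393
grip pt disp [-0.0366 -0.2042  0.0996] world [[ 0.5921 -0.2362  0.0996]]
0 [[221.1, 41.4], [234.5, 41.1], [221.5, 84.7], [235.0, 84.4]]
0.06 [[222.4, 41.0], [235.8, 41.5], [220.1, 84.3], [233.7, 84.8]]
0.12 [[223.7, 40.7], [237.1, 42.0], [218.8, 83.8], [232.3, 85.1]]
bright rows
38 []
42 [(221, 180), (224, 223), (230, 222), (233, 162)]
46 [(221, 176), (224, 224), (230, 222), (233, 162)]
50 [(222, 208), (225, 225), (231, 220), (234, 81)]
54 [(222, 211), (225, 224), (231, 222), (234, 83), (237, 130)]
58 [(216, 221), (219, 224), (222, 210), (225, 225), (228, 223), (231, 221), (234, 83), (237, 131), (240, 135), (243, 132)]
62 [(213, 224), (216, 225), (219, 225), (222, 210), (225, 226), (228, 224), (231, 221), (234, 85), (237, 133), (240, 134), (243, 136), (246, 225)]
66 [(211, 226), (214, 225), (217, 225), (220, 224), (223, 224), (226, 224), (229, 223), (232, 197), (235, 73), (238, 134), (241, 134), (244, 222), (
[... 190 characters left out ...]
, 225), (213, 226), (216, 225), (219, 226), (222, 210), (225, 223), (228, 223), (231, 221), (234, 88), (237, 132), (240, 136), (243, 134), (246, 225), (249, 225)]
78 [(211, 226), (214, 224), (217, 226), (220, 226), (223, 222), (226, 222), (229, 219), (232, 193), (235, 75), (238, 136), (241, 134), (244, 135), (247, 225), (250, 96)]
82 [(213, 224), (216, 225), (219, 226), (222, 129), (225, 101), (228, 97), (231, 101), (234, 75), (237, 133), (240, 137), (243, 137), (246, 226)]
86 [(215, 179), (218, 227), (221, 226), (224, 104), (227, 100), (230, 95), (233, 88), (236, 102), (239, 177), (242, 226), (245, 130)]
90 [(220, 154), (223, 227), (226, 116), (229, 110), (232, 109), (235, 166), (238, 205)]
```

```bash
python3 -m jog '[{"slide":[3.6,-0.95,0],"yaw":-0.01,"grip":0},{"slide":[3.6,-0.95,2],"yaw":0,"grip":0},{"slide":[3.55,-0.95,2],"yaw":0,"grip":0},{"slide":[0,0,4],"yaw":0,"grip":0},{"slide":[0,0,4],"yaw":0,"grip":0},{"slide":[0,0,0],"yaw":0,"grip":0}]' 20 
python3 st.py
```

```text
clock: 30.7
position: [0.5881, -0.237, 0.2447]
ee_rot: [-0.069, 0.998, 0.001, -0.004]
ft_force: [0.2, -1.2, 0.1]
grip_width: 0.499
grasp_force: 0.0
world [ 0.5881 -0.237   0.2447] disp [-0.0406 -0.2043  0.2447] heading y 1.709740161214506 q7 1.7378357424089503 0.49871805161529004 [ 0.2006 -1.1624  0.1258] 30.7
```

```bash
python3 -m jog '[{"slide":[-0.2,0,3],"yaw":0,"grip":0},{"slide":[0,0,3],"yaw":0,"grip":0},{"slide":[0,0,1.5],"yaw":0,"grip":0},{"slide":[0,0,0.6],"yaw":0,"grip":0},{"slide":[0,0,0],"yaw":0,"grip":0}]' 20 
python3 st.py
python3 -m jog '[{"slide":[0,0,0],"yaw":0,"grip":0.4},{"slide":[0,0,0],"yaw":0,"grip":0.6},{"slide":[0,0,0],"yaw":0,"grip":1},{"slide":[0,0,0],"yaw":0,"grip":1},{"slide":[0,0,0],"yaw":0,"grip":1}]' 20
python3 st.py
```

```text
clock: 31.2
position: [0.5931, -0.2362, 0.1693]
ee_rot: [-0.071, 0.997, -0.0, 0.0]
ft_force: [0.2, 0.9, 0.8]
grip_width: 0.504
grasp_force: 0.0
world [ 0.5931 -0.2362  0.1693] disp [-0.0356 -0.2043  0.1693] heading y 1.7125454538850442 q7 1.6987077285314658 0.5038999557970123 [0.2019 0.8789 0.8078] 31.2
clock: 31.7
position: [0.5934, -0.2372, 0.1701]
ee_rot: [-0.071, 0.998, -0.001, 0.001]
ft_force: [0.7, -2.8, 6.2]
grip_width: 0.157
grasp_force: 24.8
world [ 0.5934 -0.2372  0.1701] disp [-0.0355 -0.2054  0.1701] heading y 1.7121050554003603 q7 1.6990779407836087 0.15715273112283368 [ 0.6601 -2.8224  6.2203] 31.7
```

```bash
python3 -m jog '[{"slide":[0,0,0],"yaw":0.1,"grip":1},{"slide":[0,0,0],"yaw":0.1,"grip":1},{"slide":[0,0,0],"yaw":0.1,"grip":1},{"slide":[0,0,0],"yaw":0.1,"grip":1},{"slide":[0,0,0],"yaw":0.1,"grip":1},{"slide":[0,0,0],"yaw":0,"grip":1}]' 20 
python3 -m jog '[{"slide":[0,0,0],"yaw":0.1,"grip":1},{"slide":[0,0,0],"yaw":0.1,"grip":1},{"slide":[0,0,0],"yaw":0.1,"grip":1},{"slide":[0,0,0],"yaw":0.1,"grip":1},{"slide":[0,0,0],"yaw":0,"grip":1}]' 20 
python3 st.py;  python3 -c "
from h import *
print(manip.get_obs()['torque'])"
```

```text
clock: 32.3
position: [0.5933, -0.2388, 0.1698]
ee_rot: [0.181, 0.984, -0.002, 0.002]
ft_force: [2.3, -8.8, 1.8]
grip_width: 0.158
grasp_force: 47.6
clock: 32.8
position: [0.5923, -0.2399, 0.1698]
ee_rot: [0.373, 0.928, -0.002, 0.001]
ft_force: [-3.3, -11.0, 5.8]
grip_width: 0.155
grasp_force: 64.2
world [ 0.5923 -0.2399  0.1698] disp [-0.037  -0.2079  0.1698] heading y 0.8061139018008091 q7 0.8660710079200055 0.15536449211277553 [ -3.2953 -11.0092   5.8092] 32.8
[-1.6978  0.4824  0.1913]
```

```bash
python3 -m jog '[{"slide":[0,0.1,0],"yaw":0.06,"grip":1},{"slide":[0,0.1,0],"yaw":0.06,"grip":1},{"slide":[0,0,0],"yaw":0,"grip":1}]' 20 
python3 st.py;  python3 -c "
from h import *
print(manip.get_obs()['torque'])"
python3 -m jog '[{"slide":[0,0,0],"yaw":0.05,"grip":1},{"slide":[0,0,0],"yaw":0.05,"grip":1},{"slide":[0,0,0],"yaw":0,"grip":1}]' 20 
python3 st.py;  python3 -c "
from h import *
print(manip.get_obs()['torque'])"
```

```text
clock: 33.1
position: [0.5924, -0.2401, 0.1698]
ee_rot: [0.428, 0.904, -0.004, 0.0]
ft_force: [-10.3, -14.1, 10.1]
grip_width: 0.158
grasp_force: 68.5
world [ 0.5924 -0.2401  0.1698] disp [-0.0369 -0.208   0.1698] heading y 0.6860503144897798 q7 0.7532809508936955 0.15817085919911217 [-10.2527 -14.0582  10.0587] 33.1
[-2.5825  2.0787  0.1589]
clock: 33.4
position: [0.5923, -0.24, 0.1698]
ee_rot: [0.472, 0.882, -0.004, 0.0]
ft_force: [-11.7, -15.2, 10.6]
grip_width: 0.163
grasp_force: 74.1
world [ 0.5923 -0.24    0.1698] disp [-0.037  -0.208   0.1698] heading y 0.5873163933235016 q7 0.661663641421427 0.16254759149111153 [-11.708  -15.1742  10.5797] 33.4
[-2.5199  2.2431  0.7456]
```

```bash
python3 -m jog '[{"slide":[0,-0.3,0],"yaw":0.04,"grip":1},{"slide":[0,0,0],"yaw":0,"grip":1}]' 20
python3 -m jog '[{"slide":[0,0,0],"yaw":0,"grip":0.6},{"slide":[0,0,0],"yaw":0,"grip":0.3},{"slide":[0,0,0],"yaw":0,"grip":0},{"slide":[0,0,0],"yaw":0,"grip":0},{"slide":[0,0,-2],"yaw":0,"grip":0},{"slide":[0,0,-4],"yaw":0,"grip":0},{"slide":[0,0,-4],"yaw":0,"grip":0},{"slide":[0,0,-4],"yaw":0,"grip":0}]' 20 
python3 -m jog '[{"slide":[2,-3,-2],"yaw":0,"grip":0},{"slide":[2,-4,0],"yaw":0,"grip":0},{"slide":[0,-4,0],"yaw":0,"grip":0},{"slide":[0,0,0],"yaw":0,"grip":0}]' 20
python3 st.py
python3 - <<'E'
from meas import *
meas('wood_board',.075); meas('slate_board',-.075)
g=np.array([-.0385,-.2042,.0996])
u=np.array([np.cos(.349),0,np.sin(.349)]);v=np.array([0,1,0]);n=np.array([-np.sin(.349),0,np.cos(.349)])
for c in("wrist","top"):
    k=manip.calibration(c); im=manip.camera(c); hsv=cv2.cvtColor(im,cv2.COLOR_BGR2HSV)
    r=manip.masks_of("switch_grip",c)
    if r: print(c,r[0]["conf"],r[0]["centre"])
    p=proj(k,place(g,*D))[0]; print(p)
    if c=="wrist" and 20<p[0]<490 and 20<p[1]<360:
        x,y=p.astype(int); x0,y0=max(0,x-45),max(0,y-45); big=cv2.resize(im[y0:y+45,x0:x+45],None,fx=6,fy=6,interpolation=cv2.INTER_CUBIC)
        for th,col in((1.05,(0,255,0)),(.9,(255,0,0))):
            b=np.cos(th)*u-np.sin(th)*v; s=np.sin(th)*u+np.cos(th)*v
            q=np.array([proj(k,place(g+b*.023*i+s*.007*j+n*.007,*D))[0] for i,j in((-1,-1),(-1,1),(1,1),(1,-1))])
            cv2.polylines(big,[np.round((q-[x0,y0]+.5)*6).astype(np.int32)],True,col,1)
        cv2.imwrite("pics/swf.png",big)
    cv2.imwrite(f"pics/final_{c}.png",im)
E
ls pics/swf.png
```

```text
clock: 33.6
position: [0.5915, -0.2402, 0.1698]
ee_rot: [0.488, 0.873, -0.002, 0.002]
ft_force: [0.3, -12.1, 3.3]
grip_width: 0.155
grasp_force: 78.5
clock: 34.4
position: [0.5915, -0.2358, 0.31]
ee_rot: [0.487, 0.874, 0.0, -0.0]
ft_force: [0.3, -0.8, -0.2]
grip_width: 0.501
grasp_force: 0.0
clock: 34.8
position: [0.4732, -0.2635, 0.3288]
ee_rot: [0.49, 0.872, -0.002, -0.0]
ft_force: [1.1, -1.4, 0.1]
grip_width: 0.503
grasp_force: 0.0
world [ 0.4732 -0.2635  0.3288] disp [-0.1582 -0.2142  0.3288] heading y 0.5472174714069917 q7 0.8733916967791799 0.50279721669852 [ 1.1172 -1.3524  0.1464] 34.8
wrist 0.78 [456.   1.] 264
top 0.72 [244. 201.] 760
scene 0.83 [250. 198.] 1292
wood_board foot x,y [-0.0374  0.0753] lean,yaw deg [21.9547  1.1575] [np.float64(0.9222703441987691), np.float64(0.9420107154112827), np.float64(0.9558676980021829)]
wrist 0.68 [451. 110.] 13798
top 0.62 [291. 192.] 729
none scene
slate_board foot x,y [-0.0326 -0.0745] lean,yaw deg [20.1973  0.3001] [np.float64(0.9821035698762843), np.float64(0.9460217893694288)]
[358.669  207.7372]
top 0.74 [333.1, 188.2]
[334.4867 194.8166]
pics/swf.png
```

View pics/swf.png

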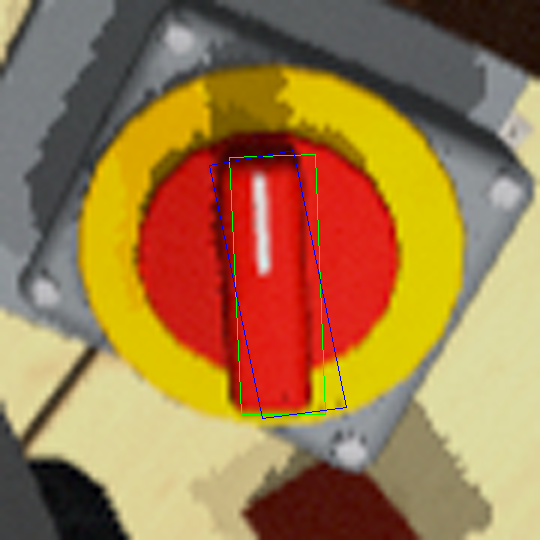

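The bar matches the 1.05 rad outline in green, so the switch is fully on. Both boards stand and the hand is clear, so I hand in.

```bash
python3 -c "
from workcell import manip
print(manip.hand_in())"
```

```text
the job is handed in; nothing more can be done
None
```

Job handed in at about 35 s: in the last camera check the slate board leaned about 20° in the right bay, the wooden board about 22° in the left bay, and the switch was fully on at its stop; the lime, jar and carton were not touched.

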